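Park the index plunger and run the last up to its stop

ROBOT

A 6-joint arm with a two-finger parallel gripper is mounted at the origin on the work surface. World frame = base frame: x ahead of the robot, y to its left, z up, the work surface at z = 0. Lengths are in m, angles in rad, forces in N, time in s.
With the tool pointing down it reaches from about 0.15 to 0.775 m from the base axis. Payload 6.1 kg.
Tool frame: the origin (TCP) lies on the centre line of the jaws, within the pads' length; the fingertips stand 25 mm ahead of it and the grasp point (between the pads) lies 6 mm ahead of it (finger_overhang is the distance from the TCP to the fingertips, in m); z points along the fingers, y is the line along which they close (so a half turn about z gives the same grasp; the last joint's range is limited). The gripper opens to 85 mm and grips with 20 to 120 N. Pads are 22 mm wide; open, the fingers measure 114 mm over their backs; the gripper's body (76 mm by 85 mm) begins 54 mm behind the grasp point. The pads swing forward as they close: fully open they stand 13 mm farther back than shut.
Start: joints at [1.239, 0.126, -0.04, 1.405, 0, 1.571], TCP at [0.171, 0.496, 0.256] pointing down, gripper open.
Joint ranges: [-2.72, 2.72], [-0.95, 1.95], [-1.27, 1.35], [-1.78, 2.02], [-1.46, 1.47], [-3.14, 3.14]. Speed limits (rad/s): [2.39, 2.39, 3.01, 3.14, 3.14, 3.14].

INTERFACE

Orientations are given as a unit quaternion [x, y, z, w].
In Python, from cell import * gives the robot as it stands.
- The arm moves only by the tool drive_tool, never from a script. Its argument "targets" is a list of rows, each a list of 7 numbers: the shift along the tool's x, y, z in mm, then the turn, a rotation vector about the tool's x, y, z in degrees, then the closure, from -1 (fully open) to 1 (shut), so that 0 is half open. A call has exactly 5 rows; each row shifts and turns the commanded pose from where the row before left it, along the tool's axes as they then stand; what a row does not reach is not made up. A row lasts 1/8 s, in which the tool goes at most 62.5 mm and 10.7 degrees, less where a joint would pass 70% of its speed; a pose out of reach is approached as far as the arm can. A call is refused whole if a number of a shift passes 62.5 or a number of a turn 10.7, either way. A call with a gripper value outside its range is refused whole. The fingers move at their own pace and stop on an object; "grip_force" is the grip in N (left out, the last holds). Time passes only in rows, so rows that do not move let the fingers close, or fill a call up. It gives the time, the measured TCP pose, the force, the opening and the grip force at its end, in the units of the state.
- state(): the state, without advancing time (a new reading comes with each control period).
- capture(name): name is "scene" or "top" or "wrist"; returns a dict with "pixels" (420x560x3 uint8, blue, green, red), "fx", "fy", "cx", "cy" (pixels), "k1" (the pictures are not rectified: a ray, as slopes to the right and down, at radius r is drawn at 1 + k1 r^2 times it, then the intrinsics apply), "R" (3x3) and "t" (3): a world point X has camera coordinates R X + t; the wrist camera has in their place "T_tool_cam" (4x4, takes a point from camera to tool coordinates, whose origin is the TCP and whose axes are the flange's). Camera axes: x right, y down, z forward; pixel columns grow to the right and rows downward; lengths in m; the calibration is good to about 2 mm. A picture is of the moment at which its call begins: read the wrist's pose just before it. There is no depth.
- finish_job(): hands the job in; it is judged then, once.
The state is a dict: "clock": time; "joints": joint angles; "joint_vel": joint speeds; "joint_torque": joint torques, N m; "position": TCP position; "eef_rot": TCP orientation; "contact_force": force on the tool from outside, world axes, zero at the start; "torque": the same for the moment, N m; "finger_gap": opening from 0.0 (shut) to 1.0 (fully open); "finger_force": force on a finger pad.
Only numpy, scipy, OpenCV 4.12 (cv2) and the standard library are available. Lean on these libraries where they do the work, as an engineer would, in place of code of your own. Each camera call takes 0.05 s, during which the arm holds its last target. There are 200 camera calls.

TASK

Free the carriage of the green last stand: pull up the red T-handled index plunger, twist it clockwise (seen from above) and feel for the rest notch in the brass crown, letting go only once the cross pin has dropped into the notch, so that the plunger stays retracted by itself. Then slide the carriage by its steel post right up against the rubber stop at the yellow end and leave it there, the plunger still parked. Press gently throughout, both the pin on the crown and the carriage on the stop or on its locking pin, and leave the other things on the bench where they are.

Things in the scene. Friction and masses are not known exactly. Their poses are not given: they have to be found in the camera images.
- stand: Green base plate bolted to the bench, 235 x 420 x 12 mm, carrying the whole last stand. Origin on the bench; x points away from the plunger side, y along the rails to the yellow end stop, z up. In this frame (mm): plunger axis at x -50, y 70; post starts at x 30, y -112; face of the rubber stop at y 220. The upturned wooden last on the carriage reaches up to z 85.
- bar_grip (a point): Centre of the red T bar on top of the plunger: 40 mm long (the point's x axis), 14 mm wide (its y axis), 22 mm high, on a vertical steel stem 12 mm thick; 105 mm above the bench when the plunger is down. It is pinched by its long sides from above. Below the bar 19 mm of bare stem are free down to the crown.
- crown (a point): Centre of the brass crown's rim, 53 mm across, round the plunger's stem, 74.5 mm above the bench; axes as the stand, not the crown's own angle. The plunger's steel cross pin (4 mm thick, 49 mm long, parallel to the bar) lies in a wide slot of the crown. A second, narrow slot in the rim, 5 mm deep and just wider than the pin, is the rest notch. On its way down the pin can catch on a slot's side.
- plunger (a joint): Lift of the plunger in m: 0 down (pin 8 mm deep in the carriage, locking it), 0.016 cross pin level with the rim, 0.011 cross pin on the notch's floor (parked, carriage free), 0.021 upper stop. Over 0.016 it can be twisted past the slot. A spring (250 N/m) pulls it down with 6 N when down, 10 N at the rim; its weight adds 1 N. Over 38 N between pin and crown, spring included, harms it.
- plunger_twist (a joint): Twist in rad, clockwise from above, -0.3 to 1.75, near 0 at start. The notch lies between 0.5 and 1.5 (crowns are fitted differently, the angle is not reported): feel for it by letting the lifted pin lightly down. On the rim it stops at lift 0.016; in the notch it sinks and stops at 0.011 (within 0.1 rad of its middle); over the wide slot, which ends 0.3 to 0.5 rad before the notch, it sinks right past 0.011.
- post_grip (a point): On the axis of the bright steel post by which the carriage is slid: 20 mm thick, upright, top 92 mm above the bench, this point 74 mm above the bench (the post is bare from 35 mm up). 50 mm are free about it.
- carriage (a joint): Travel of the carriage along the stand's y axis in m: 0 where the plunger locks it (1 mm of play), 0.090 when it just touches the rubber stop. Sliding friction 2.5 N, drag 8 N per m/s. Over 30 N on the stop is rough.
- end_stop: The stop at the +y end of the rails: rubber pad 80 x 10 x 18 mm on a yellow block. Origin on the base plate, in the pad's face; axes as the stand.
- heel_block: Bystander: black rubber heel block, 34 x 42 x 16 mm, lying on the base plate near the post. Leave it.
- tack_cup: Bystander: small steel cup, 44 mm across, 38 mm high, on the base plate beyond the carriage. Leave it.
- polish_jar: Bystander: amber jar, 64 mm across, 55 mm high. Leave it.
- glue_can: Bystander: red can, 76 mm across, 110 mm high. Leave it.
- hammer: Bystander: hammer lying on the bench. Leave it.
- brush: Bystander: brush lying on the bench. Leave it.
- pump_shoe: Bystander: tan heeled shoe, 220 mm long, 100 mm high, standing on the bench. Leave it.

How it is judged:
By the outcome, as a careful person would: the job done as asked, in the order asked, and still so for the second after the job is handed in, with the robot touching nothing.
It also fails if it takes over 72 s, if anything falls off the work surface, if the arm or the gripper's body presses on something with over 40 N, if the wrist force passes 120 N, or if a joint passes its speed limit or range.

## Working session

There is one attempt and no reset: what is moved stays moved. The work goes in short steps, Python scripts to look and compute and a tool call to move; the robot and the scene stay as the last step left them, time stands still between calls to the robot, and variables do not carry over. Pictures are saved under pics/ and viewed, at most 10 in all, crops included, and the job is handed in when it is done.

Besides the shell and the picture viewer there is one more tool, called after "Call:" by a JSON object that holds its "name" and its "arguments", one argument or row to a line. drive_tool: Moves the arm, as the interface text tells. Its arguments: {"type":"object","properties":{"targets":{"type":"array"},"grip_force":{"type":"number"}},"required":["targets"]}

```bash
mkdir -p pics; ls; python3 - <<'E'
from cell import *
import cv2
s=state();print({k:s[k] for k in("clock","position","eef_rot","contact_force","finger_gap")})
for n in("scene","top"):
    c=capture(n);cv2.imwrite(f"pics/{n}0.png",c["pixels"]);print(n,c["fx"],c["cx"],c["cy"],c["k1"],c["R"],c["t"])
E
```

```text
pics
{'clock': 0.0, 'position': array([0.17088693, 0.4960221 , 0.25553036]), 'eef_rot': array([ 1.65140164e-01,  9.86269793e-01, -7.73722485e-04, -1.52689061e-04]), 'contact_force': array([-1.24118199,  0.10062178,  0.46359034]), 'finger_gap': 1.0016321551507017}
scene 476.1413156541559 284.5113908735494 208.57493060317222 0.034524158017913434 [[ 0.54384911  0.83899325  0.01784572]
 [ 0.50554245 -0.31057895 -0.80496431]
 [-0.66981712  0.4468009  -0.59305479]] [-0.27118307 -0.16292748  1.61339674]
top 384.21369303395494 281.89745056866946 207.71924618667694 -0.0409940327124824 [[-7.87862547e-03 -9.99968931e-01  2.54803277e-04]
 [-9.87709028e-01  7.74225222e-03 -1.56111927e-01]
 [ 1.56105104e-01 -1.48161890e-03 -9.87739339e-01]] [0.00530816 0.49013923 1.05460182]
```

View pics/top0.png

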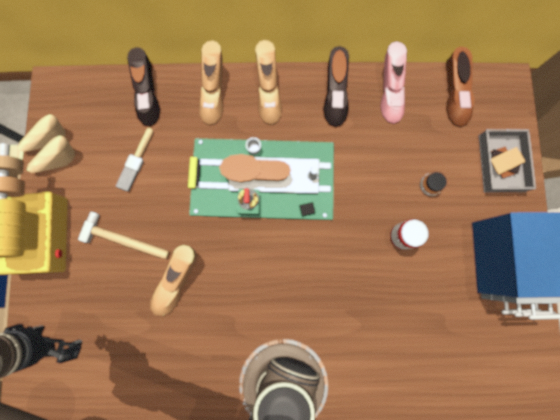

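View pics/scene0.png

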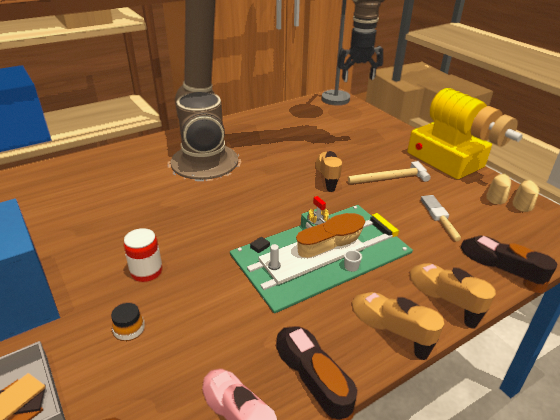

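The top view shows the green stand at about (262,180), with yellow end to the left (+y), red T at (247,196), and post at (313,175). The scene view agrees: red T at (319,203), post at (275,257). Next I'll measure the plate pose, then the T and post across two views.

```bash
cat > h.py <<'E'
from cell import *
import cv2, numpy as np
from scipy.spatial.transform import Rotation as Ro
def ray(c,u,v):
    # returns origin, direction in world
    if "R" in c: R,t=np.array(c["R"]),np.array(c["t"])
    else:
        T=c["Twc"]; R=T[:3,:3].T; t=-R@T[:3,3]
    d=np.array([(u-c["cx"])/c["fx"],(v-c["cy"])/c["fy"]]);p=d.copy()
    for _ in range(20): p=d/(1+c["k1"]*(p@p))
    return -R.T@t, R.T@np.array([p[0],p[1],1])
def plane(c,u,v,z):
    o,d=ray(c,u,v); return o+d*(z-o[2])/d[2]
def cross(r1,r2):
    A=np.stack([r1[1],-r2[1]],1);s=np.linalg.lstsq(A,r2[0]-r1[0],rcond=None)[0]
    a,b=r1[0]+s[0]*r1[1],r2[0]+s[1]*r2[1]; return (a+b)/2,np.linalg.norm(a-b)
def wrist():
    s=state();c=capture("wrist");T=np.eye(4);T[:3,:3]=Ro.from_quat(s["eef_rot"]).as_matrix();T[:3,3]=s["position"]
    c["Twc"]=T@np.array(c["T_tool_cam"]); return s,c
def mask(c,lo,hi):
    return cv2.inRange(cv2.cvtColor(c["pixels"],cv2.COLOR_BGR2HSV),lo,hi)
E
python3 - <<'E'
from h import *
t=capture("top");s=capture("scene")
m=mask(t,(60,80,50),(90,255,255));m[:, :150]=0
k=np.ones((5,5),np.uint8)
n,l,st,ce=cv2.connectedComponentsWithStats(m);i=1+np.argmax(st[1:,4]);print(st[i])
pts=np.argwhere(l==i)[:,::-1]
h=cv2.convexHull(pts.astype(np.int32))[:,0]
W=np.array([plane(t,u,v,.012)[:2] for u,v in h],np.float32)
r=cv2.minAreaRect(W);print(r, cv2.boxPoints(r))
def red(c,box):
    m=mask(c,(0,180,100),(4,255,255))|mask(c,(176,180,100),(180,255,255))
    x0,y0,x1,y1=box;q=np.argwhere(m[y0:y1,x0:x1]);print(len(q));return q.mean(0)[::-1]+[x0,y0]
a=red(t,(235,180,262,215));b=red(s,(305,190,335,215));print(a,b,cross(ray(t,*a),ray(s,*b)))
print(plane(t,*a,.105),plane(s,*b,.105))
print("post top",plane(t,313,175,.092),plane(s,275,247,.092))
E
```

```text
[236 197  27  20 123]
((0.4856591820716858, 0.08822593092918396), (0.046080637723207474, 0.08521293103694916), 29.313167572021484) [[0.44470963 0.11409678]
 [0.48642844 0.03979479]
 [0.5266087  0.06235509]
 [0.48488992 0.13665707]]
0
102
 ** On entry to DLASCL parameter number  4 had an illegal value
 ** On entry to DLASCL parameter number  4 had an illegal value
 ** On entry to DLASCL parameter number  4 had an illegal value
 ** On entry to DLASCL parameter number  4 had an illegal value
 ** On entry to DLASCL parameter number  5 had an illegal value
 ** On entry to DLASCL parameter number  4 had an illegal value<stdin>:12: RuntimeWarning: Mean of empty slice.
  ret = um.true_divide(
Traceback (most recent call last):
  File "h.py", line 15, in cross
    A=np.stack([r1[1],-r2[1]],1);s=np.linalg.lstsq(A,r2[0]-r1[0],rcond=None)[0]
                                   ~~~~~~~~~~~~~~~^^^^^^^^^^^^^^^^^^^^^^^^^^
numpy.linalg.LinAlgError: SVD did not converge in Linear Least Squares
```

```bash
python3 - <<'E'
from h import *
t=capture("top");s=capture("scene")
hsv=cv2.cvtColor(t["pixels"],cv2.COLOR_BGR2HSV)
for p in [(200,212),(325,145),(270,205),(245,190),(247,195),(247,199),(244,196)]: print(p,hsv[p[1],p[0]])
g=hsv[150,330] if 0 else hsv[212,210]
m=cv2.inRange(hsv,(int(g[0])-10,70,30),(int(g[0])+10,255,255))
m[:,:180]=0;m[:,345:]=0;m[:130]=0;m[228:]=0
q=np.argwhere(m)[:,::-1].astype(np.int32);h=cv2.convexHull(q)[:,0]
W=np.array([plane(t,u,v,.012)[:2] for u,v in h],np.float32)
print(cv2.boundingRect(h),cv2.minAreaRect(W))
r=cv2.minAreaRect(W);print(cv2.boxPoints(r))
m=mask(t,(0,150,90),(6,255,255))|mask(t,(174,150,90),(180,255,255))
a=np.argwhere(m[180:212,232:262]);print(len(a),a.mean(0)[::-1]+[232,180])
print("post",plane(t,313,175,.092),plane(s,275,247,.092), "T",plane(s,319,202,.105))
E
```

```text
(200, 212) [ 71  74 194]
(325, 145) [ 70  77 186]
(270, 205) [ 70  76 189]
(245, 190) [  5 141 235]
(247, 195) [  2 143 232]
(247, 199) [  2 145 231]
(244, 196) [  4 146 213]
(191, 140, 142, 79) ((0.5827090740203857, 0.05883614718914032), (0.41033437848091125, 0.22817271947860718), 87.77149200439453)
[[ 0.46073106 -0.14173964]
 [ 0.68873125 -0.15061212]
 [ 0.7046871   0.25941193]
 [ 0.4766869   0.2682844 ]]
8 [247.625 199.125]
post [ 0.57188618 -0.08447708  0.092     ] [ 0.59272415 -0.0896482   0.092     ] T [0.51408434 0.09560716 0.105     ]
```

Call:
{"name": "drive_tool", "arguments": {
  "targets": [
    [-45,-26,0,0,0,0,-1],
    [-45,-26,0,0,0,0,-1],
    [-45,-26,0,0,0,0,-1],
    [-45,-26,0,0,0,0,-1],
    [-45,-26,0,0,0,0,-1]
  ]
}}

```text
clock: 0.92
position: [0.3422, 0.2988, 0.2564]
eef_rot: [0.165, 0.986, 0.0, 0.0]
contact_force: [-0.1, 1.3, 0.1]
finger_gap: 0.998
finger_force: 0.0
```

Call:
{"name": "drive_tool", "arguments": {
  "targets": [
    [-45,-26,0,0,0,0,-1],
    [-45,-26,0,0,0,0,-1],
    [-45,-26,0,0,0,0,-1],
    [-45,-26,0,0,0,0,-1],
    [0,0,0,0,0,0,-1]
  ]
}}

```text
clock: 1.55
position: [0.4794, 0.1408, 0.2558]
eef_rot: [0.168, 0.986, -0.0, -0.0]
contact_force: [0.7, 0.1, -0.6]
finger_gap: 0.998
finger_force: 0.0
```

```bash
python3 - <<'E'
from h import *
s,c=wrist();print(s["clock"],s["position"],s["eef_rot"],s["joints"]);print(c["T_tool_cam"],c["fx"],c["k1"])
cv2.imwrite("pics/w1.png",c["pixels"])
E
```

```text
1.55 [0.4793644  0.14077034 0.25583146] [ 1.67575177e-01  9.85859259e-01 -2.77340128e-04 -6.38639697e-05] [ 2.85870060e-01  7.79997187e-02 -9.40429494e-02  1.39911182e+00
 -4.42388503e-04  6.22609250e-01]
[[ 6.42845648e-04 -9.56058796e-01 -2.93174292e-01  7.50159493e-02]
 [ 9.99999767e-01  5.47622040e-04  4.06879571e-04  7.47519451e-04]
 [-2.28452089e-04 -2.93174485e-01  9.56058926e-01 -1.17201977e-01]
 [ 0.00000000e+00  0.00000000e+00  0.00000000e+00  1.00000000e+00]] 307.1477905173128 -0.06910010669115067
```

View pics/w1.png

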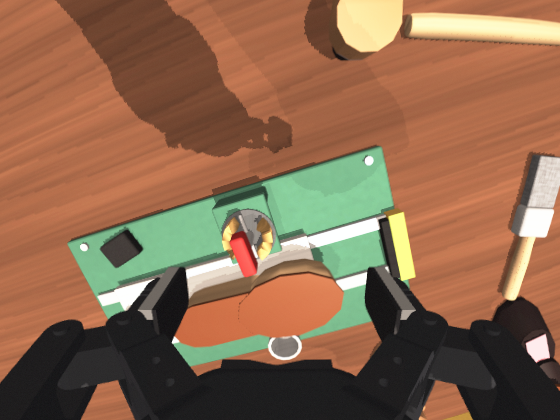

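The wrist picture shows the red bar at about (243,255), long axis near image-vertical, inside the brass crown (crown ~ (248,240)); the last is below it. I'll measure the bar and plate edge from it.

```bash
python3 - <<'E'
from h import *
s,c=wrist()
hsv=cv2.cvtColor(c["pixels"],cv2.COLOR_BGR2HSV);print(hsv[250,240],hsv[265,247])
m=mask(c,(0,190,90),(4,255,255))|mask(c,(174,190,90),(180,255,255))
q=np.zeros_like(m);q[215:290,215:275]=m[215:290,215:275]
n,l,st,ce=cv2.connectedComponentsWithStats(q);i=1+np.argmax(st[1:,4]);print(st[i],ce[i])
p=np.argwhere(l==i)[:,::-1]
for z in(.105,.116):
    W=np.array([plane(c,u,v,z)[:2] for u,v in p],np.float32);print(z,cv2.minAreaRect(W),W.mean(0))
big=cv2.resize(c["pixels"][190:300,190:300],None,fx=5,fy=5,interpolation=cv2.INTER_CUBIC);cv2.imwrite("pics/w1c.png",big)
# plate front edge: white screws, tilt
g=mask(c,(55,60,30),(85,255,255));h=cv2.convexHull(np.argwhere(g)[:,::-1].astype(np.int32))[:,0]
W=np.array([plane(c,u,v,.012)[:2] for u,v in h]);print(np.round(W[::2],3).tolist())
E
```

```text
[  2 162 254] [  2 162 254]
[229 233  27  39 190] [243.65263158 246.79473684]
0.105 ((0.5114285349845886, 0.10150069743394852), (0.04104470834136009, 0.015513723716139793), 18.878053665161133) [0.50639826 0.10046184]
0.116 ((0.5071777105331421, 0.10420151054859161), (0.039361193776130676, 0.014877403154969215), 18.878070831298828) [0.50235397 0.10320529]
[[0.665, 0.263], [0.705, 0.196], [0.702, 0.117], [0.695, -0.067], [0.581, -0.148], [0.524, -0.146], [0.475, -0.144], [0.461, -0.143], [0.46, -0.135], [0.464, -0.015], [0.467, 0.076], [0.472, 0.196], [0.474, 0.266], [0.477, 0.271], [0.5, 0.271], [0.659, 0.264]]
```

View pics/w1c.png

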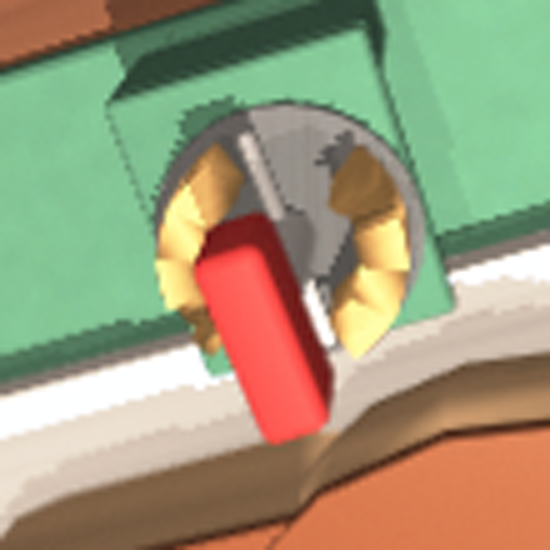

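The crop shows the bar's bright top face centred near crop (264,340), i.e. pixel (243,258), with its pin in the wide slot between two brass arcs. I'll mask just the top face.

```bash
python3 - <<'E'
from h import *
s,c=wrist()
m=mask(c,(0,120,225),(6,190,255))
q=np.zeros_like(m);q[230:285,225:262]=m[230:285,225:262]
n,l,st,ce=cv2.connectedComponentsWithStats(q);i=1+np.argmax(st[1:,4]);print(st[i],ce[i])
p=np.argwhere(l==i)[:,::-1]
W=np.array([plane(c,u,v,.116)[:2] for u,v in p],np.float32);r=cv2.minAreaRect(W);print(r,W.mean(0),np.linalg.eigh(np.cov(W.T)))
R=Ro.from_quat(s["eef_rot"]).as_matrix();g=R.T@(np.r_[r[0],.116]-s["position"]);print("tool",g*1e3,R[:,1],s["position"])
E
```

```text
[228 241  27  38 517] [240.95938104 259.4622824 ]
((0.5132960081100464, 0.09721866250038147), (0.012695305980741978, 0.03820560872554779), 89.87725830078125) [0.5128669  0.09721722] EighResult(eigenvalues=array([1.33202113e-05, 1.20470808e-04]), eigenvectors=array([[ 0.00435925, -0.9999905 ],
       [-0.9999905 , -0.00435925]]))
tool [-48.69980932 -31.4549427  140.02767208] [ 3.27095737e-01  9.44991202e-01 -8.25293278e-05] [0.47767652 0.14284606 0.25606508]
```

Call:
{"name": "drive_tool", "arguments": {
  "targets": [
    [-24,-16,20,0,0,0,-1],
    [-25,-15,20,0,0,0,-1],
    [0,0,20,0,0,-9.5,-1],
    [0,0,0,0,0,-9.5,-1],
    [0,0,0,0,0,0,-1]
  ]
}}

```text
clock: 2.33
position: [0.5132, 0.0991, 0.1963]
eef_rot: [-0.0, 1.0, 0.0, -0.0]
contact_force: [0.3, -0.2, 0.0]
finger_gap: 0.998
finger_force: 0.0
```

```bash
cat > bar.py <<'E'
from h import *
s,c=wrist()
m=mask(c,(0,120,225),(6,190,255))
n,l,st,ce=cv2.connectedComponentsWithStats(m)
for i in sorted(range(1,n),key=lambda i:-st[i,4])[:3]:
    p=np.argwhere(l==i)[:,::-1]
    W=np.array([plane(c,u,v,.116)[:2] for u,v in p],np.float32);r=cv2.minAreaRect(W);print(st[i],r)
print(s["position"],Ro.from_quat(s["eef_rot"]).as_matrix()[:,1],s["joints"][5],s["contact_force"])
cv2.imwrite("pics/w2.png",c["pixels"])
E
python3 bar.py
```

```text
[263 211  18  48 739] ((0.5145891904830933, 0.09677315503358841), (0.011805298738181591, 0.03470587730407715), 89.29432678222656)
[0.51321927 0.09912352 0.19632007] [-1.66006941e-04  9.99999976e-01  1.41885030e-04] 0.19052517075375072 [ 0.32098469 -0.21334318  0.00826622]
```

View pics/w2.png

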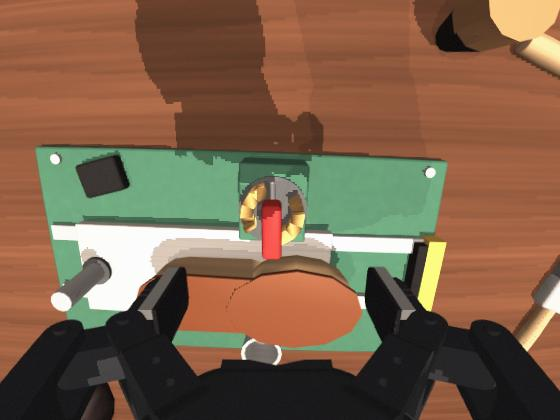

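The picture shows the bar at (272,232), lined up with the tool, and the post top at (62,300).

Call:
{"name": "drive_tool", "arguments": {
  "targets": [
    [-0.5,-2.3,20,0,0,0,0.3],
    [0,0,20,0,0,0,0.3],
    [0,0,20,0,0,0,0.3],
    [0,0,10,0,0,0,0.3],
    [0,0,0,0,0,0,0.3]
  ],
  "grip_force": 40
}}

```text
clock: 3.0
position: [0.514, 0.0959, 0.1261]
eef_rot: [0.0, 1.0, -0.0, -0.0]
contact_force: [-0.2, -0.2, 0.3]
finger_gap: 0.346
finger_force: 0.0
```

Call:
{"name": "drive_tool", "arguments": {
  "targets": [
    [0,0,6,0,0,0,0.3],
    [0,0,5,0,0,0,0.3],
    [0,0,0,0,0,0,0.3],
    [0,0,0,0,0,0,0.3],
    [0,0,0,0,0,0,0.3]
  ]
}}

```text
clock: 3.62
position: [0.5146, 0.0956, 0.1155]
eef_rot: [0.0, 1.0, 0.0, 0.0]
contact_force: [0.2, 0.1, 0.1]
finger_gap: 0.352
finger_force: 0.0
```

```bash
python3 bar.py; python3 -c "
from cell import *
s=state();print(s['finger_gap'],s['contact_force'])"
```

```text
[266 315  23  16 289] ((0.5270386934280396, 0.09676135331392288), (0.008093088865280151, 0.009914734400808811), 0.0020845099352300167)
[287 312   1   1   1] ((0.521418035030365, 0.10122530162334442), (0.0, 0.0), 0.0)
[0.51456756 0.09560214 0.11550986] [2.91024390e-04 9.99999957e-01 2.24926830e-05] 0.18401103496895707 [0.22203215 0.14704391 0.08412168]
0.3483044541616984 [ 0.35366348  0.18220462 -0.07483709]
```

View pics/w2.png

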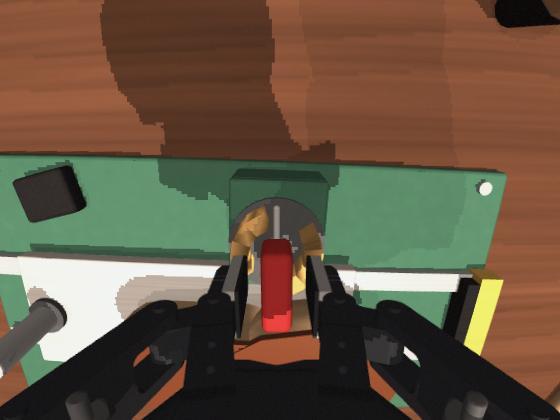

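Bar at col 277, midway between the pads (243, 311). Closing.

Call:
{"name": "drive_tool", "arguments": {
  "targets": [
    [0,0,0,0,0,0,1],
    [0,0,0,0,0,0,1],
    [0,0,0,0,0,0,1],
    [0,0,0,0,0,0,1],
    [0,0,0,0,0,0,1]
  ],
  "grip_force": 40
}}

```text
clock: 4.3
position: [0.5145, 0.0956, 0.1155]
eef_rot: [0.0, 1.0, -0.0, 0.0]
contact_force: [-1.3, -0.4, 2.7]
finger_gap: 0.155
finger_force: 40.4
```

Call:
{"name": "drive_tool", "arguments": {
  "targets": [
    [0,0,-5,0,0,0,1],
    [0,0,-5,0,0,0,1],
    [0,0,-4,0,0,0,1],
    [0,0,-4,0,0,0,1],
    [0,0,0,0,0,0,1]
  ]
}}

```text
clock: 4.92
position: [0.5144, 0.0956, 0.1332]
eef_rot: [0.0, 1.0, -0.0, -0.0]
contact_force: [5.3, -0.2, -12.1]
finger_gap: 0.154
finger_force: 39.0
```

Call:
{"name": "drive_tool", "arguments": {
  "targets": [
    [0,0,0,0,0,9.5,1],
    [0,0,0,0,0,9.5,1],
    [0,0,0,0,0,9.5,1],
    [0,0,-0.5,0,0,0,1],
    [0,0,0,0,0,0,1]
  ]
}}

```text
clock: 5.55
position: [0.5143, 0.0954, 0.1337]
eef_rot: [0.245, 0.97, -0.0, -0.0]
contact_force: [4.0, -2.3, -12.2]
finger_gap: 0.153
finger_force: 39.0
```

Call:
{"name": "drive_tool", "arguments": {
  "targets": [
    [0,0,0.8,0,0,0,1],
    [0,0,0.8,0,0,0,1],
    [0,0,0.6,0,0,0,1],
    [0,0,0,0,0,0,1],
    [0,0,0,0,0,0,1]
  ]
}}

```text
clock: 6.18
position: [0.5143, 0.0954, 0.1315]
eef_rot: [0.246, 0.969, -0.0, -0.0]
contact_force: [3.9, -2.4, -10.8]
finger_gap: 0.153
finger_force: 39.1
```

Call:
{"name": "drive_tool", "arguments": {
  "targets": [
    [0,0,0.3,0,0,0,1],
    [0,0,0,0,0,0,1],
    [0,0,0.3,0,0,0,1],
    [0,0,0,0,0,0,1],
    [0,0,0,0,0,0,1]
  ]
}}

```text
clock: 6.8
position: [0.5143, 0.0954, 0.1309]
eef_rot: [0.246, 0.969, -0.0, -0.0]
contact_force: [4.6, -3.2, -11.4]
finger_gap: 0.158
finger_force: 39.1
```

Call:
{"name": "drive_tool", "arguments": {
  "targets": [
    [0,0,0.3,0,0,0,1],
    [0,0,0,0,0,0,1],
    [0,0,0.3,0,0,0,1],
    [0,0,0,0,0,0,1],
    [0,0,0,0,0,0,1]
  ]
}}

```text
clock: 7.42
position: [0.5143, 0.0954, 0.1303]
eef_rot: [0.246, 0.969, -0.0, -0.0]
contact_force: [4.0, -3.6, -11.0]
finger_gap: 0.152
finger_force: 39.1
```

Call:
{"name": "drive_tool", "arguments": {
  "targets": [
    [0,0,0.3,0,0,0,1],
    [0,0,0,0,0,0,1],
    [0,0,0.3,0,0,0,1],
    [0,0,0,0,0,0,1],
    [0,0,0,0,0,0,1]
  ]
}}

```text
clock: 8.05
position: [0.5143, 0.0954, 0.1298]
eef_rot: [0.246, 0.969, -0.0, -0.0]
contact_force: [3.6, -4.4, -10.6]
finger_gap: 0.157
finger_force: 39.2
```

Call:
{"name": "drive_tool", "arguments": {
  "targets": [
    [0,0,0.7,0,0,0,1],
    [0,0,0.7,0,0,0,1],
    [0,0,0.7,0,0,0,1],
    [0,0,0.6,0,0,0,1],
    [0,0,0,0,0,0,1]
  ]
}}

```text
clock: 8.68
position: [0.5143, 0.0954, 0.1271]
eef_rot: [0.246, 0.969, -0.0, 0.0]
contact_force: [3.9, -3.6, -10.2]
finger_gap: 0.157
finger_force: 39.3
```

Call:
{"name": "drive_tool", "arguments": {
  "targets": [
    [0,0,0.3,0,0,0,1],
    [0,0,0.2,0,0,0,1],
    [0,0,0.2,0,0,0,1],
    [0,0,0.2,0,0,0,1],
    [0,0,0,0,0,0,1]
  ]
}}

```text
clock: 9.3
position: [0.5144, 0.0954, 0.1262]
eef_rot: [0.246, 0.969, -0.0, 0.0]
contact_force: [2.5, -4.5, -9.7]
finger_gap: 0.153
finger_force: 39.3
```

Call:
{"name": "drive_tool", "arguments": {
  "targets": [
    [0,0,0.3,0,0,0,1],
    [0,0,0.2,0,0,0,1],
    [0,0,0.2,0,0,0,1],
    [0,0,0.2,0,0,0,1],
    [0,0,0,0,0,0,1]
  ]
}}

```text
clock: 9.93
position: [0.5143, 0.0954, 0.1254]
eef_rot: [0.246, 0.969, -0.0, 0.0]
contact_force: [3.7, -3.8, -9.8]
finger_gap: 0.155
finger_force: 39.3
```

Call:
{"name": "drive_tool", "arguments": {
  "targets": [
    [0,0,-4,0,0,0,1],
    [0,0,-4,0,0,0,1],
    [0,0,0,0,0,6,1],
    [0,0,0,0,0,6,1],
    [0,0,0,0,0,0,1]
  ]
}}

```text
clock: 10.55
position: [0.5143, 0.0953, 0.1331]
eef_rot: [0.347, 0.938, -0.0, -0.0]
contact_force: [3.5, -3.7, -11.9]
finger_gap: 0.152
finger_force: 39.1
```

Call:
{"name": "drive_tool", "arguments": {
  "targets": [
    [0,0,1,0,0,0,1],
    [0,0,0.6,0,0,0,1],
    [0,0,0.4,0,0,0,1],
    [0,0,0.3,0,0,0,1],
    [0,0,0,0,0,0,1]
  ]
}}

```text
clock: 11.18
position: [0.5143, 0.0953, 0.1308]
eef_rot: [0.346, 0.938, -0.0, -0.0]
contact_force: [3.2, -5.3, -10.4]
finger_gap: 0.154
finger_force: 39.1
```

Call:
{"name": "drive_tool", "arguments": {
  "targets": [
    [0,0,0.3,0,0,0,1],
    [0,0,0.3,0,0,0,1],
    [0,0,0.2,0,0,0,1],
    [0,0,0,0,0,0,1],
    [0,0,0,0,0,0,1]
  ]
}}

```text
clock: 11.8
position: [0.5143, 0.0953, 0.1301]
eef_rot: [0.346, 0.938, -0.0, -0.0]
contact_force: [3.4, -2.2, -10.9]
finger_gap: 0.152
finger_force: 39.1
```

Call:
{"name": "drive_tool", "arguments": {
  "targets": [
    [0,0,-3,0,0,0,1],
    [0,0,0,0,0,6,1],
    [0,0,0,0,0,6,1],
    [0,0,1,0,0,0,1],
    [0,0,0,0,0,0,1]
  ]
}}

```text
clock: 12.42
position: [0.5142, 0.0952, 0.1319]
eef_rot: [0.442, 0.897, -0.001, -0.0]
contact_force: [4.0, -4.8, -11.1]
finger_gap: 0.155
finger_force: 39.2
```

Call:
{"name": "drive_tool", "arguments": {
  "targets": [
    [0,0,0.5,0,0,0,1],
    [0,0,0.5,0,0,0,1],
    [0,0,0.3,0,0,0,1],
    [0,0,0.3,0,0,0,1],
    [0,0,0,0,0,0,1]
  ]
}}

```text
clock: 13.05
position: [0.5142, 0.0952, 0.1308]
eef_rot: [0.442, 0.897, -0.0, 0.0]
contact_force: [3.7, -5.5, -7.9]
finger_gap: 0.155
finger_force: 39.6
```

Call:
{"name": "drive_tool", "arguments": {
  "targets": [
    [0,0,-1,0,0,0,1],
    [0,0,0,0,0,4,1],
    [0,0,0.5,0,0,0,1],
    [0,0,0.5,0,0,0,1],
    [0,0,0,0,0,0,1]
  ]
}}

```text
clock: 13.68
position: [0.5142, 0.0952, 0.1313]
eef_rot: [0.473, 0.881, -0.0, 0.0]
contact_force: [0.7, -5.0, -3.9]
finger_gap: 0.156
finger_force: 40.2
```

Call:
{"name": "drive_tool", "arguments": {
  "targets": [
    [0,0,0,0,0,1,1],
    [0,0,0,0,0,1,1],
    [0,0,0,0,0,1,1],
    [0,0,0,0,0,0,1],
    [0,0,0,0,0,0,1]
  ]
}}

```text
clock: 14.3
position: [0.5142, 0.0952, 0.1313]
eef_rot: [0.496, 0.868, -0.0, 0.0]
contact_force: [0.7, -5.5, -4.2]
finger_gap: 0.155
finger_force: 40.3
```

Call:
{"name": "drive_tool", "arguments": {
  "targets": [
    [0,0,0,0,0,1,1],
    [0,0,0,0,0,1,1],
    [0,0,0,0,0,1,1],
    [0,0,0,0,0,0,1],
    [0,0,0,0,0,0,1]
  ]
}}

```text
clock: 14.92
position: [0.5142, 0.0952, 0.1314]
eef_rot: [0.519, 0.855, -0.0, 0.0]
contact_force: [-0.2, -5.3, -3.6]
finger_gap: 0.155
finger_force: 40.3
```

Call:
{"name": "drive_tool", "arguments": {
  "targets": [
    [0,0,0,0,0,1,1],
    [0,0,0,0,0,1,1],
    [0,0,0,0,0,1,1],
    [0,0,0,0,0,0,1],
    [0,0,0,0,0,0,1]
  ]
}}

```text
clock: 15.55
position: [0.5141, 0.0952, 0.1313]
eef_rot: [0.541, 0.841, -0.0, 0.0]
contact_force: [0.7, -5.0, -3.1]
finger_gap: 0.157
finger_force: 40.3
```

Call:
{"name": "drive_tool", "arguments": {
  "targets": [
    [0,0,0,0,0,1,1],
    [0,0,0,0,0,1,1],
    [0,0,0,0,0,1,1],
    [0,0,0,0,0,0,1],
    [0,0,0,0,0,0,1]
  ]
}}

```text
clock: 16.18
position: [0.5141, 0.0952, 0.1312]
eef_rot: [0.563, 0.827, -0.0, 0.0]
contact_force: [0.7, -5.5, -4.8]
finger_gap: 0.153
finger_force: 40.1
```

Call:
{"name": "drive_tool", "arguments": {
  "targets": [
    [0,0,0,0,0,1,1],
    [0,0,0,0,0,1,1],
    [0,0,0,0,0,0,1],
    [0,0,0,0,0,0,1],
    [0,0,0,0,0,0,1]
  ]
}}

```text
clock: 16.8
position: [0.5141, 0.0952, 0.1308]
eef_rot: [0.577, 0.817, -0.0, 0.0]
contact_force: [1.9, -5.1, -7.2]
finger_gap: 0.156
finger_force: 39.8
```

Call:
{"name": "drive_tool", "arguments": {
  "targets": [
    [0,0,0,0,0,1,1],
    [0,0,0,0,0,1,1],
    [0,0,0,0,0,0,1],
    [0,0,0,0,0,0,1],
    [0,0,0,0,0,0,1]
  ]
}}

```text
clock: 17.42
position: [0.5141, 0.0952, 0.1304]
eef_rot: [0.591, 0.806, -0.001, 0.0]
contact_force: [2.4, -4.8, -10.5]
finger_gap: 0.153
finger_force: 39.4
```

Call:
{"name": "drive_tool", "arguments": {
  "targets": [
    [0,0,0,0,0,1,1],
    [0,0,0.5,0,0,0.5,1],
    [0,0,0.5,0,0,0,1],
    [0,0,0,0,0,0,1],
    [0,0,0,0,0,0,1]
  ]
}}

```text
clock: 18.05
position: [0.514, 0.0952, 0.1293]
eef_rot: [0.602, 0.799, -0.001, -0.0]
contact_force: [3.4, -4.2, -9.7]
finger_gap: 0.153
finger_force: 39.3
```

Call:
{"name": "drive_tool", "arguments": {
  "targets": [
    [0,0,0.5,0,0,0,1],
    [0,0,0.5,0,0,0,1],
    [0,0,0.5,0,0,0,1],
    [0,0,0,0,0,0,1],
    [0,0,0,0,0,0,1]
  ]
}}

```text
clock: 18.68
position: [0.5141, 0.0952, 0.1279]
eef_rot: [0.602, 0.799, -0.001, 0.0]
contact_force: [2.4, -5.2, -9.4]
finger_gap: 0.159
finger_force: 39.5
```

Call:
{"name": "drive_tool", "arguments": {
  "targets": [
    [0,0,0.5,0,0,0,1],
    [0,0,0.5,0,0,0,1],
    [0,0,0.4,0,0,0,1],
    [0,0,0,0,0,0,1],
    [0,0,0,0,0,0,1]
  ]
}}

```text
clock: 19.3
position: [0.514, 0.0952, 0.1266]
eef_rot: [0.602, 0.799, -0.001, 0.0]
contact_force: [2.4, -5.7, -8.7]
finger_gap: 0.157
finger_force: 39.6
```

Call:
{"name": "drive_tool", "arguments": {
  "targets": [
    [0,0,0.4,0,0,0,1],
    [0,0,0.3,0,0,0,1],
    [0,0,0.3,0,0,0,1],
    [0,0,0,0,0,0,1],
    [0,0,0,0,0,0,1]
  ]
}}

```text
clock: 19.92
position: [0.5141, 0.0952, 0.1264]
eef_rot: [0.602, 0.799, -0.0, 0.0]
contact_force: [1.9, -5.4, -3.7]
finger_gap: 0.155
finger_force: 40.3
```

Call:
{"name": "drive_tool", "arguments": {
  "targets": [
    [0,0,0.5,0,0,0,1],
    [0,0,0,0,0,0,0.3],
    [0,0,0,0,0,0,0.3],
    [0,0,0,0,0,0,0.3],
    [0,0,0,0,0,0,0.3]
  ]
}}

```text
clock: 20.55
position: [0.5145, 0.0958, 0.1254]
eef_rot: [0.602, 0.799, 0.0, -0.0]
contact_force: [-1.1, -0.2, 0.3]
finger_gap: 0.354
finger_force: 0.0
```

Call:
{"name": "drive_tool", "arguments": {
  "targets": [
    [0,0,-15,0,0,0,0.3],
    [0,0,-20,0,0,0,0.3],
    [0,0,-25,0,0,0,0.3],
    [0,0,-20,0,0,0,0.3],
    [0,0,0,0,0,0,0.3]
  ]
}}

```text
clock: 21.18
position: [0.5155, 0.0959, 0.2076]
eef_rot: [0.602, 0.799, 0.002, 0.001]
contact_force: [-1.0, -0.2, -0.4]
finger_gap: 0.349
finger_force: 0.0
```

Call:
{"name": "drive_tool", "arguments": {
  "targets": [
    [0,0,0,0,0,-10.6,-1],
    [0,0,0,0,0,-10.6,-1],
    [0,0,0,0,0,-10.6,-1],
    [0,0,0,0,0,-10.6,-1],
    [0,0,0,0,0,-10.6,-1]
  ]
}}

```text
clock: 21.8
position: [0.5141, 0.0955, 0.2044]
eef_rot: [0.179, 0.984, -0.0, -0.001]
contact_force: [-1.0, -0.2, 0.3]
finger_gap: 0.998
finger_force: 0.0
```

Call:
{"name": "drive_tool", "arguments": {
  "targets": [
    [0,-30,0,0,0,-10.5,-1],
    [0,-20,0,0,0,-10.5,-1],
    [0,0,0,0,0,0,-1],
    [0,0,0,0,0,0,-1],
    [0,0,0,0,0,0,-1]
  ]
}}

```text
clock: 22.42
position: [0.5001, 0.0485, 0.205]
eef_rot: [0.0, 1.0, 0.0, -0.0]
contact_force: [-0.0, -0.0, -1.1]
finger_gap: 1.004
finger_force: 0.0
```

```bash
python3 bar.py
```

```text
[316 238  56  28 903] ((0.5178585648536682, 0.09852804988622665), (0.013533626683056355, 0.04056350514292717), 16.485109329223633)
[0.50010028 0.04848127 0.20497244] [8.54905359e-04 9.99999624e-01 1.48737598e-04] 0.09740055876514957 [-0.02560528 -0.04446451 -1.0646702 ]
```

View pics/w2.png

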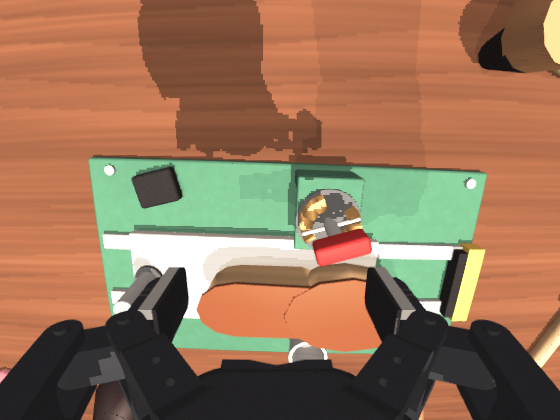

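Bar now rests turned at (342,247), pin lying across both brass arcs: parked. Moving above the post for a look.

Call:
{"name": "drive_tool", "arguments": {
  "targets": [
    [-22,-35,0,0,0,2.2,-1],
    [-22,-35,0,0,0,0,-1],
    [-22,-34,0,0,0,0,-1],
    [-18,-34,0,0,0,0,-1],
    [0,0,0,0,0,0,-1]
  ]
}}

```text
clock: 23.1
position: [0.5809, -0.0939, 0.2044]
eef_rot: [0.021, 1.0, -0.0, -0.0]
contact_force: [-1.1, 0.4, -0.5]
finger_gap: 1.002
finger_force: 0.0
```

```bash
python3 - <<'E'
from h import *
s,c=wrist();print(s["position"],s["eef_rot"])
cv2.imwrite("pics/w3.png",c["pixels"])
E
```

```text
[ 0.58091718 -0.09393982  0.20436888] [ 2.08415557e-02  9.99782742e-01 -4.14383604e-05 -3.10833908e-04]
```

View pics/w3.png

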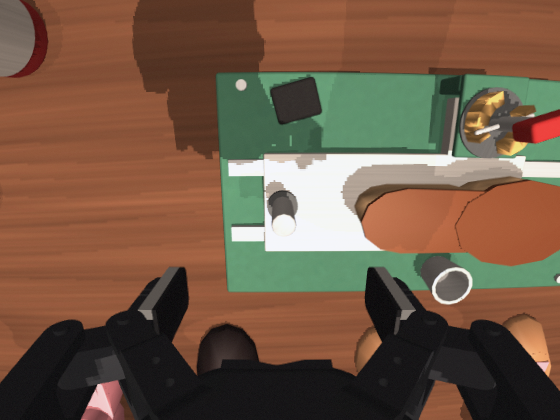

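The post top is a white disc at about (284,225); the stand's edges now line up with the image axes.

```bash
python3 - <<'E'
from h import *
s,c=wrist();W=plane(c,284,225,.092);R=Ro.from_quat(s["eef_rot"]).as_matrix()
print(W,R.T@(W-s["position"])*1e3,s["position"],plane(c,272,225,.092)-plane(c,296,225,.092))
E
```

```text
[ 0.58567562 -0.08592551  0.092     ] [ -5.24083341   6.99314815 112.57814787] [ 0.58026096 -0.09275172  0.20458017] [-0.00076215 -0.01899054  0.        ]
```

Call:
{"name": "drive_tool", "arguments": {
  "targets": [
    [-5.5,6.5,20,0,0,0,0],
    [0,0,25,0,0,0,0],
    [0,0,25,0,0,0,0],
    [0,0,0,0,0,0,0],
    [0,0,0,0,0,0,0]
  ],
  "grip_force": 20
}}

```text
clock: 23.82
position: [0.5859, -0.0853, 0.1364]
eef_rot: [0.019, 1.0, -0.0, 0.001]
contact_force: [-0.0, 0.5, 0.6]
finger_gap: 0.502
finger_force: 0.0
```

Call:
{"name": "drive_tool", "arguments": {
  "targets": [
    [0,0,15,0,0,0,0],
    [0,0,15,0,0,0,0],
    [0,0,10,0,0,0,0],
    [0,0,10,0,0,0,0],
    [0,0,0,0,0,0,0]
  ]
}}

```text
clock: 24.45
position: [0.5851, -0.0861, 0.0841]
eef_rot: [0.019, 1.0, 0.0, -0.001]
contact_force: [0.3, 0.1, 0.7]
finger_gap: 0.499
finger_force: 0.0
```

Close, then slide most of the way (80 mm).

Call:
{"name": "drive_tool", "arguments": {
  "targets": [
    [0,0,0,0,0,0,0.4],
    [0,0,0,0,0,0,1],
    [0,0,0,0,0,0,1],
    [0,0,0,0,0,0,1],
    [0,0,0,0,0,0,1]
  ]
}}

```text
clock: 25.08
position: [0.586, -0.0863, 0.0858]
eef_rot: [0.019, 1.0, -0.0, 0.0]
contact_force: [-0.5, -2.1, 4.3]
finger_gap: 0.226
finger_force: 21.9
```

Call:
{"name": "drive_tool", "arguments": {
  "targets": [
    [0,2,0,0,0,0,1],
    [0,3,0,0,0,0,1],
    [0,3,0,0,0,0,1],
    [0,2,0,0,0,0,1],
    [0,0,0,0,0,0,1]
  ]
}}

```text
clock: 25.7
position: [0.5864, -0.0758, 0.0858]
eef_rot: [0.019, 1.0, 0.0, 0.0]
contact_force: [-1.7, -1.8, 5.6]
finger_gap: 0.226
finger_force: 22.0
```

Call:
{"name": "drive_tool", "arguments": {
  "targets": [
    [0,6,0,0,0,0,1],
    [0,10,0,0,0,0,1],
    [0,10,0,0,0,0,1],
    [0,7,0,0,0,0,1],
    [0,3,0,0,0,0,1]
  ]
}}

```text
clock: 26.32
position: [0.5878, -0.0397, 0.0857]
eef_rot: [0.019, 1.0, -0.0, 0.0]
contact_force: [-0.8, -3.6, 6.0]
finger_gap: 0.227
finger_force: 22.0
```

Call:
{"name": "drive_tool", "arguments": {
  "targets": [
    [0,8,0,0,0,0,1],
    [0,9,0,0,0,0,1],
    [0,8,0,0,0,0,1],
    [0,5,0,0,0,0,1],
    [0,2,0,0,0,0,1]
  ]
}}

```text
clock: 26.95
position: [0.589, -0.0078, 0.0857]
eef_rot: [0.019, 1.0, -0.0, 0.0]
contact_force: [-0.6, -2.2, 5.7]
finger_gap: 0.228
finger_force: 22.0
```

Call:
{"name": "drive_tool", "arguments": {
  "targets": [
    [0,3,0,0,0,0,1],
    [0,3,0,0,0,0,1],
    [0,2,0,0,0,0,1],
    [0,1,0,0,0,0,1],
    [0,0,0,0,0,0,1]
  ]
}}

```text
clock: 27.58
position: [0.5893, 0.0007, 0.0857]
eef_rot: [0.019, 1.0, -0.0, 0.0]
contact_force: [-0.9, -5.1, 5.5]
finger_gap: 0.22
finger_force: 22.0
```

Call:
{"name": "drive_tool", "arguments": {
  "targets": [
    [0,0.5,0,0,0,0,1],
    [0,0.5,0,0,0,0,1],
    [0,0.5,0,0,0,0,1],
    [0,0,0,0,0,0,1],
    [0,0,0,0,0,0,1]
  ]
}}

```text
clock: 28.2
position: [0.5893, 0.0008, 0.0857]
eef_rot: [0.02, 1.0, -0.002, 0.0]
contact_force: [-1.1, -10.2, 5.1]
finger_gap: 0.226
finger_force: 22.2
```

Contact felt at 10 N. Ease off a bit, release, lift and verify.

Call:
{"name": "drive_tool", "arguments": {
  "targets": [
    [0,-0.7,0,0,0,0,1],
    [0,0,0,0,0,0,0.1],
    [0,0,0,0,0,0,0.1],
    [0,0,0,0,0,0,0.1],
    [0,0,0,0,0,0,0.1]
  ]
}}

```text
clock: 28.82
position: [0.5891, 0.0019, 0.085]
eef_rot: [0.019, 1.0, 0.0, -0.0]
contact_force: [-0.3, 0.3, -0.3]
finger_gap: 0.446
finger_force: 0.0
```

Call:
{"name": "drive_tool", "arguments": {
  "targets": [
    [0,0,-20,0,0,0,0.1],
    [0,0,-30,0,0,0,0.1],
    [0,0,-30,0,0,0,0.1],
    [0,0,-30,0,0,0,0.1],
    [0,0,0,0,0,0,0.1]
  ]
}}

```text
clock: 29.45
position: [0.5904, 0.0018, 0.1979]
eef_rot: [0.019, 1.0, 0.0, 0.002]
contact_force: [0.7, -1.0, -0.5]
finger_gap: 0.45
finger_force: 0.0
```

```bash
python3 - <<'E'
from h import *
s,c=wrist();print(s["clock"],s["position"],s["eef_rot"])
cv2.imwrite("pics/w4.png",c["pixels"])
E
```

```text
29.45 [0.59041351 0.00178003 0.19789592] [1.92254905e-02 9.99812335e-01 1.44207788e-04 2.37802118e-03]
```

View pics/w4.png

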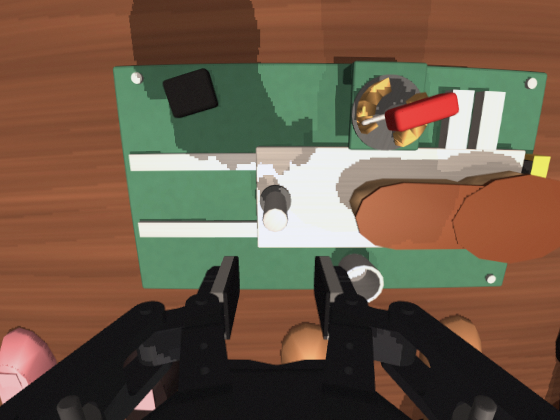

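The picture shows the carriage's end at col ~524, meeting the black pad beside the yellow block, post top at (275,220), the plunger bar still turned and the bystanders in place.

```bash
python3 - <<'E'
from h import *
s,c=wrist();print(plane(c,275,220,.092),s["position"],s["contact_force"])
b=cv2.resize(c["pixels"][135:195,480:560],None,fx=8,fy=8,interpolation=cv2.INTER_NEAREST);cv2.imwrite("pics/w4c.png",b)
E
```

```text
[0.5882649  0.00174056 0.092     ] [0.58974203 0.00175563 0.19614053] [ 0.17184026  0.95251302 -0.91692218]
```

View pics/w4c.png

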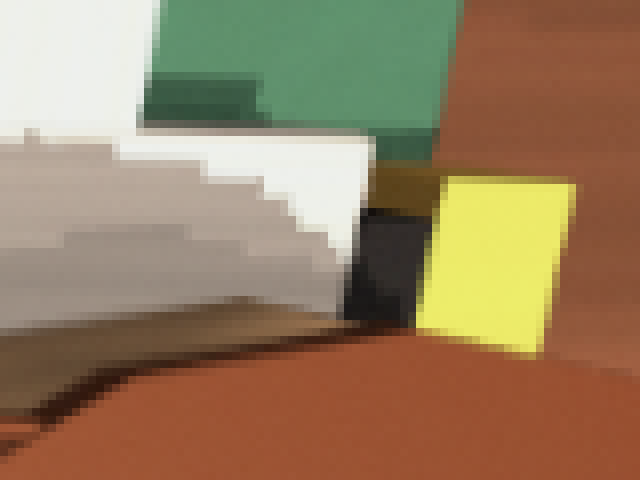

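The crop shows the white carriage plate butting the black pad at (360,240) with no gap. I'm handing it in.

```bash
python3 -c "
from cell import *
print(finish_job())"
```

```text
the job is handed in; nothing more can be done
None
```

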